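Raise the loaded display stand to its mark and shut the cam lever

ROBOT

A 6-joint arm with a two-finger parallel gripper is mounted at the origin on the work surface. World frame = base frame: x ahead of the robot, y to its left, z up, the work surface at z = 0. Lengths are in m, angles in rad, forces in N, time in s.
With the tool pointing down it reaches from about 0.4 to 0.925 m from the base axis. Payload 3.4 kg.
Tool frame: the origin (TCP) lies midway between the tips of the shut fingers; the grasp point (between the pads) lies 19 mm behind it; z points along the fingers, y is the line along which they close (so a half turn about z gives the same grasp; the last joint's range is limited). The gripper opens to 85 mm and grips with 20 to 120 N. Pads are 22 mm wide; open, the fingers measure 114 mm over their backs; the gripper's body (76 mm by 85 mm) begins 54 mm behind the grasp point. The pads swing forward as they close: fully open they stand 13 mm farther back than shut.
Start: joints at [-1.367, 0.307, 1.506, -0, 1.328, -0.073], TCP at [0.158, -0.553, 0.231] pointing down, gripper open.
Joint ranges: [-3.12, 3.12], [-1.05, 2.28], [0.14, 2.33], [-1.42, 4.57], [0.1, 2.73], [-2.68, 2.68]. Speed limits (rad/s): [2.57, 2.57, 3.14, 3.14, 3.14, 3.14].

INTERFACE

Orientations are given as a unit quaternion [w, x, y, z].
In Python, from workcell import ctrl, read_camera, finish_job gives the robot as it stands.
- The arm moves only by the tool step_arm, never from a script. Its argument "deltas" is text: rows parted by semicolons, each of 4 numbers parted by spaces: the shift along the tool's x, y, z in units of 0.4 m (1.0 is 0.4 m), then the turn about the tool's z in units of 180 degrees (1.0 is 180 degrees). In form: x y z roll; .... A call has 1 to 10 rows; each row is the pose to reach, as a shift and turn from the pose commanded when the call began, along the tool's axes at that moment, turning the shorter way round; what a row does not reach only later rows make up. A row lasts 1/10 s, in which the tool goes at most 50 mm and 8.59 degrees, less where a joint would pass 70% of its speed; a pose out of reach is approached as far as the arm can. A call with a number of a shift or a turn outside -1 to 1 is refused whole. A call with a gripper value outside its range is refused whole. "fingers" is the closure, from 0 (fully open) to 1 (shut), set as the call begins (left out, the last holds). The fingers move at their own pace and stop on an object; the grip force is fixed at half the most. Time passes only in rows, so rows that repeat a pose let the fingers close. It gives the time, the measured TCP pose, the force, the opening and the grip force at its end, in the units of the state.
- ctrl.get_obs(): the state, without advancing time (a new reading comes with each control period).
- read_camera(name): name is "scene" or "top" or "wrist"; returns a dict with "image" (400x640x3 uint8, red, green, blue), "fx", "fy", "cx", "cy" (pixels), "rvec" (rotation vector, rad) and "tvec" (3), from world to camera coordinates, as OpenCV has them. Camera axes: x right, y down, z forward; pixel columns grow to the right and rows downward; lengths in m; the calibration is good to about 2 mm. A picture is of the moment at which its call begins. There is no depth.
- finish_job(): hands the job in; it is judged then, once.
The state is a dict: "t": time; "joint_positions": joint angles; "dq": joint speeds; "joint_efforts": joint torques, N m; "tcp_pos": TCP position; "tcp_rot": TCP orientation; "force": force on the tool from outside, world axes, zero at the start; "torque": the same for the moment, N m; "width": finger opening in m; "grasp_force": force on a finger pad.
Only numpy, scipy, OpenCV 4.12 (cv2) and the standard library are available. Lean on these libraries where they do the work, as an engineer would, in place of code of your own. Each camera call takes 0.05 s, during which the arm holds its last target. There are 200 camera calls.

TASK

Take the small squat jar (the shortest of the goods) from the counter and set it down gently, upright, in the middle of the little round dish of the display stand, and let go of it. Then grip the round knob on top of the stand's sliding leg, lift the leg until its side arm is level with the marker clip on the scale strip and, still holding it at that height, turn your hand clockwise (seen from above) so that a finger pushes the cam lever's upright paddle round until the lever is fully closed; do not move the lever before the leg is at the mark. Finish while still gripping the knob and holding the leg at the mark with the jar standing on the dish; leave the marker clip and the other goods where they are.

Things in the scene. Friction and masses are not known exactly. Their poses are not given: they have to be found in the camera images.
- jar: The jar to load: the shortest of the loose goods, a squat closed round jar of dark amber glass with a dark metal lid and a paper label, 48 mm in diameter, 58 mm high (lid = top 14 mm, 47 mm in diameter), about 0.16 kg. Origin at the centre of its underside, z up. Stands on the counter at one of three places left of the stand.
- stand: Display stand, fixed: dark steel plate 130 x 220 x 14 mm, upright outer tube 32 mm in diameter, 80 mm high. Origin on the counter on the tube's (= leg's) axis; y points along the side arm to the dish (plate y = -60 to 160, x = +-65 mm). A scale strip (x = 12 to 16 mm, 14 mm wide, top z = 170 mm) stands at y = 70 mm beside the arm. The lever's paddle lies at -50 degrees (from x towards -y) open, -101 closed.
- leg (a joint): How far the sliding leg is lifted out of the outer tube, m: 0 = fully down (start), up to 0.060. The leg (inner tube, side arm, dish and knob, about 0.46 kg plus the jar) slides straight up and down without turning and almost without friction: it drops when let go, even with the lever closed, so hold it throughout.
- knob: Round black rubber grip knob on top of the leg, upright cylinder 30 mm in diameter, 53 mm high; it swivels freely about the leg axis (so the gripping hand can turn) and lifts the leg with it. Origin at the centre of its underside: 120 mm above the counter when the leg is down; top at 173 mm. The arm (top at 113 mm) lies below it.
- knob_grip (a point): Point on the knob's axis at a good height to grip, 30 mm above the knob's underside and 23 mm below its top (150 mm above the counter when the leg is down). Grip from straight above.
- dish (a point): Centre of the top face of the round white dish at the end of the leg's side arm: flat, no rim, 64 mm in diameter, 5 mm thick, 130 mm from the leg axis, 118 mm above the counter with the leg down. Moves up with the leg. Axes as the stand's.
- sidearm (a point): Centre of the side arm (dark bar 14 mm wide, 10 mm high) where it passes the scale strip, 70 mm from the leg axis; 108 mm above the counter with the leg down. Moves up with the leg.
- mark (a point): Centre of the marker clip, a small brass block 8 x 30 x 10 mm (10 mm high, like the arm) on the outer face (stand +x side) of the scale strip: lift the arm until sidearm is at the same height as this point. It is set 13 to 35 mm above the lowered arm and held there by friction only.
- lever (a joint): Cam lever angle, rad: 0 = fully open, 0.9 = fully closed (end stop). It turns about the vertical leg axis, growing clockwise seen from above; starts between 0 and 0.15, moves with about 0.08 N m of friction (about 3 N pushed at the paddle) and stays where it is left.
- paddle (a point): Point on the lever's upright paddle, 35.5 mm from the leg axis, 169 mm above the counter. Paddle: radial aluminium blade 6 mm thick, 19 to 52 mm from the leg axis, top edge 185 mm above the counter, rising from the lever's ring (at 79 to 91 mm); not lifted with the leg. Before gripping the knob, set the finger line 40 degrees or more anticlockwise of the paddle: turned clockwise, a finger reaches it.
- tall_jar: Bystander: tall amber jar, 60 mm in diameter, 120 mm high; origin at the centre of its underside. Leave alone.
- tin: Bystander: round painted tin with a lid, 75 mm in diameter, 105 mm high; origin at the centre of its underside. Leave alone.
- boxes: Bystander: two flat boxes stacked (dark below, paper-wrapped above), 160 x 110 x 44 mm, right of the stand; origin at the centre of the underside. Leave alone.
There are look-alikes about, which are no part of the job. Leave any green look-alike of the jar alone.

How it is judged:
On the way, in this order (a step that is already met when the one before it is completed fails the run):
1. the jar stands on the dish, let go, the leg still down (horizontal distance between jar and dish below 0.014 m and angle between jar's own z axis and vertical below 0.12 rad and z of jar in the frame of dish between -0.004 and 0.006 m and contact force between each of the arm, the fingers and jar below 0.1 N and value of joint leg below 0.008 m), for 0.2 s.
2. the leg is held by its knob with the arm level with the mark, the lever still open (z of sidearm in the frame of mark between -0.006 and 0.006 m and contact force between the fingers and knob above 5 N and value of joint lever below 0.4 rad), for 0.2 s.
3. the lever is closed while the leg is held at the mark (z of sidearm in the frame of mark between -0.006 and 0.006 m and contact force between the fingers and knob above 5 N and value of joint lever above 0.8 rad), for 0.2 s.
At the end, for the whole second after the job is handed in: The fingers still grip the knob (over 5 N), the arm is within 6 mm of the marker clip's height, the lever is closed (over 0.8 of 0.9 rad), and the jar stands at rest and upright (within 0.12 rad) on the dish, within 14 mm of its centre, touched by nothing of the robot (all of step 3 and horizontal distance between jar and dish below 0.014 m and angle between jar's own z axis and vertical below 0.12 rad and z of jar in the frame of dish between -0.004 and 0.006 m and contact force between each of the arm, the fingers and jar below 0.1 N and linear speed of jar below 0.03 m/s); the arm keeps its last pose, push and grip.
It fails at once if the lever is swung (past 0.4 rad) while the leg is more than 12 mm off the mark (value of joint lever above 0.4 rad and not (z of sidearm in the frame of mark between -0.012 and 0.012 m)).
It fails at once if the marker clip is shifted by more than 4 mm (distance of mark from where it was at the start of the episode above 0.004 m).
It fails at once if the jar is dropped (moves over 0.5 m/s without being held) (linear speed of jar above 0.5 m/s and contact force between the fingers and jar below 0.05 N).
It fails at once if another article is shifted by more than 30 mm (distance of any of tall_jar, tin, boxes from where it was at the start of the episode above 0.03 m).
It also fails if it takes over 54 s, if anything falls off the work surface, if the arm or the gripper's body presses on something with over 40 N, if the wrist force passes 120 N, or if a joint passes its speed limit or range.

## Working session

There is one attempt and no reset: what is moved stays moved. The work goes in short steps, Python scripts to look and compute and a tool call to move; the robot and the scene stay as the last step left them, time stands still between calls to the robot, and variables do not carry over. Pictures are saved under pics/ and viewed, at most 14 in all, crops included, and the job is handed in when it is done.

Besides the shell and the picture viewer there is one more tool, called as name(argument=value, ...), one argument or row to a line, values as JSON. step_arm: Moves the arm, as the interface text tells. Its arguments: {"type":"object","properties":{"deltas":{"type":"string"},"fingers":{"type":"number"}},"required":["deltas"]}

```bash
mkdir -p pics; cat > h.py <<'E'
import numpy as np, cv2
from workcell import ctrl, read_camera, finish_job
from scipy.spatial.transform import Rotation as R
def save(c,n): cv2.imwrite(n,c["image"][:,:,::-1])
def ray(c,u,v):
    M=cv2.Rodrigues(np.array(c["rvec"],float))[0]; t=np.array(c["tvec"],float).ravel()
    o=-M.T@t; d=M.T@np.array([(u-c["cx"])/c["fx"],(v-c["cy"])/c["fy"],1.]); return o,d/np.linalg.norm(d)
def onz(c,u,v,z):
    o,d=ray(c,u,v); return o+d*(z-o[2])/d[2]
def proj(c,P):
    K=np.array([[c["fx"],0,c["cx"]],[0,c["fy"],c["cy"]],[0,0,1.]])
    return cv2.projectPoints(np.array(P,float).reshape(-1,3),np.array(c["rvec"],float),np.array(c["tvec"],float),K,None)[0].reshape(-1,2)
def todelta(p):
    o=ctrl.get_obs(); q=o["tcp_rot"]; r=R.from_quat([q[1],q[2],q[3],q[0]])
    return r.inv().apply(np.array(p)-o["tcp_pos"])/0.4
E
python3 - <<'E'
from h import *
import pickle
d={}
for n in("top","scene"):
    c=read_camera(n); d[n]=c; save(c,f"pics/{n}0.png"); print(n,ray(c,c["cx"],c["cy"]))
pickle.dump(d,open("c0.pkl","wb"))
o=ctrl.get_obs();print(o["tcp_pos"],o["tcp_rot"],o["t"])
E
```

```text
top (array([ 0.40702714, -0.04183347,  1.1732093 ]), array([ 5.97863629e-02,  7.57664210e-04, -9.98210908e-01]))
scene (array([1.20297175, 0.59663651, 0.99936769]), array([-0.55486879, -0.4923983 , -0.67057031]))
[ 0.15752975 -0.55234986  0.23048102] [-9.20164426e-04  9.90366044e-01  1.38471106e-01 -7.06471989e-05] 0.1
```

View pics/top0.png

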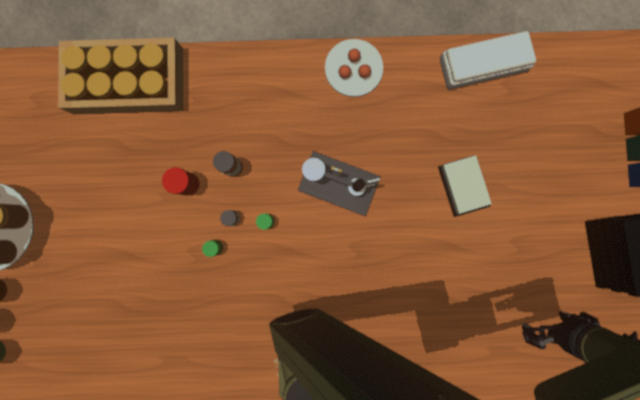

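View pics/scene0.png

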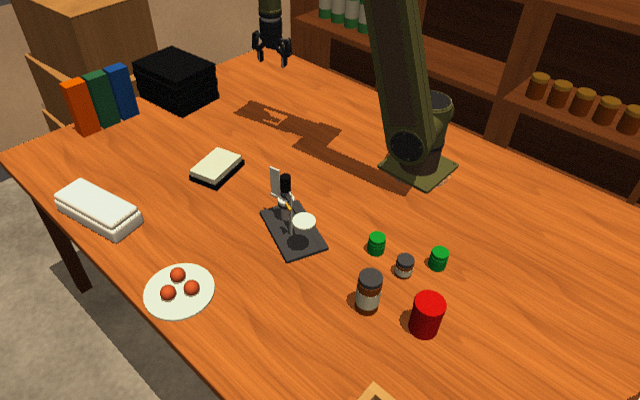

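The jar is the grey-lidded one at top (230,217) / scene (404,265). The dish is at top (314,169), the knob at (358,185), green look-alikes at (264,221) and (212,248), and the tall jar at (225,162).

```bash
python3 - <<'E'
from h import *
import pickle
d=pickle.load(open("c0.pkl","rb")); c=d["top"]; im=c["image"].astype(int)
hsv=cv2.cvtColor(c["image"],cv2.COLOR_RGB2HSV)
def blob(mask,u0,u1,v0,v1):
    m=np.zeros_like(mask,np.uint8); m[v0:v1,u0:u1]=mask[v0:v1,u0:u1]
    n,l,s,ce=cv2.connectedComponentsWithStats(m); k=1+np.argmax(s[1:,4]); return ce[k],s[k]
grey=(hsv[...,1]<70)&(hsv[...,2]>50)&(hsv[...,2]<140)
lid=blob(grey,215,243,205,230); print("lid",lid)
white=(hsv[...,1]<60)&(hsv[...,2]>150)
di=blob(white,295,330,150,185); print("dish",di)
blk=(hsv[...,2]<38)
kn=blob(blk,345,372,172,198); print("knob",kn)
# plate: minAreaRect of everything non-orange
plate=((hsv[...,1]<90)).astype(np.uint8)
print("jar",onz(c,*lid[0],.058)); D=onz(c,*di[0],.118);K=onz(c,*kn[0],.173)
print("dish",D,"knob",K, np.linalg.norm((D-K)[:2]),np.degrees(np.arctan2(*(D-K)[[1,0]])))
crop=c["image"][130:235,200:400]; cv2.imwrite("pics/crop.png",cv2.resize(crop[:,:,::-1],None,fx=4,fy=4,interpolation=cv2.INTER_CUBIC))
E
```

```text
lid (array([228.18235294, 217.65882353]), array([221, 211,  15,  14, 170], dtype=int32))
dish (array([312.84962406, 168.71177945]), array([302, 158,  23,  22, 399], dtype=int32))Traceback (most recent call last):
  File "<stdin>", line 13, in <module>
  File "<stdin>", line 7, in blob
    return _wrapfunc(a, 'argmax', axis=axis, out=out, **kwds)
    return bound(*args, **kwds)
ValueError: attempt to get argmax of an empty sequence
```

```bash
python3 - <<'E'
from h import *
import pickle
d=pickle.load(open("c0.pkl","rb")); c=d["top"]
hsv=cv2.cvtColor(c["image"],cv2.COLOR_RGB2HSV)
J=onz(c,228.7,217.7,.058);D=onz(c,312.8,168.7,.118);K=onz(c,358,185,.173)
print("jar",J,"dish",D,"knob",K, np.linalg.norm((D-K)[:2]),np.degrees(np.arctan2(*(D-K)[[1,0]])))
print("tall",onz(c,225,162,.12),"greens",onz(c,264,221,.058),onz(c,211,248,.058))
print("jar delta from TCP", J-ctrl.get_obs()["tcp_pos"])
# tool pose axis
q=ctrl.get_obs()["tcp_rot"];print(R.from_quat([q[1],q[2],q[3],q[0]]).as_matrix().round(3))
print("todelta hi", todelta([J[0],J[1],.25]))
crop=c["image"][135:225,205:395]; cv2.imwrite("pics/crop.png",cv2.resize(crop[:,:,::-1],None,fx=4,fy=4,interpolation=cv2.INTER_CUBIC))
E
```

```text
jar [0.42443627 0.23042343 0.058     ] dish [ 0.55143262 -0.01737139  0.118     ] knob [ 0.49790367 -0.13490602  0.173     ] 0.12915006174031093 65.51399530452929
tall [0.57665274 0.22330678 0.12      ] greens [0.41202576 0.12876854 0.058     ] [0.33897847 0.28249019 0.058     ]
jar delta from TCP [ 0.26690652  0.78277329 -0.17248102]
[[ 0.962  0.274 -0.   ]
 [ 0.274 -0.962  0.002]
 [ 0.    -0.002 -1.   ]]
todelta hi [ 1.17841972 -1.69896053 -0.04553237]
```

View pics/crop.png

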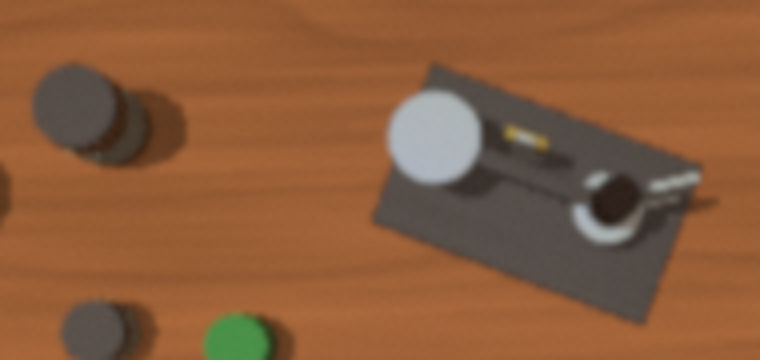

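step_arm(
  deltas="0.995 -0.37 -0.25 -0.283;0.995 -0.37 -0.25 -0.283;0.995 -0.37 -0.25 -0.283;0.995 -0.37 -0.25 -0.283;0.995 -0.37 -0.25 -0.283;0.995 -0.37 -0.25 -0.283;0.995 -0.37 -0.25 -0.283;0.995 -0.37 -0.25 -0.283;0.995 -0.37 -0.25 -0.283;0.995 -0.37 -0.25 -0.283",
  fingers=0,
)

```text
t: 1.1
tcp_pos: [0.5038, -0.2987, 0.332]
tcp_rot: [0.001, 0.833, 0.553, 0.001]
force: [-0.6, 0.1, -0.5]
width: 0.0854
grasp_force: 0.0
```

step_arm(
  deltas="0.65 -0.3 -0.07 0;0.65 -0.3 -0.07 0;0.65 -0.3 -0.07 0;0.65 -0.3 -0.07 0;0.65 -0.3 -0.07 0;0.65 -0.3 -0.07 0;0.65 -0.3 -0.07 0",
)

```text
t: 1.8
tcp_pos: [0.4906, -0.0117, 0.3595]
tcp_rot: [-0.001, 0.833, 0.553, 0.0]
force: [-0.0, -0.5, 1.0]
width: 0.0854
grasp_force: 0.0
```

```bash
python3 - <<'E'
from h import *
import pickle
c=read_camera("wrist"); save(c,"pics/w1.png"); pickle.dump(c,open("w1.pkl","wb"))
o=ctrl.get_obs();print(o["tcp_pos"],ray(c,c["cx"],c["cy"]),c["fx"])
print(proj(c,[[.4244,.2304,.058],[.5514,-.0174,.118],[.498,-.135,.173]]))
E
```

```text
[ 0.49087369 -0.01391308  0.35919858] (array([0.5204384 , 0.05900344, 0.50214466]), array([-0.11444873, -0.27301612, -0.95517731])) 316.603080249441
[[187.41547474   1.73498774]
 [361.72530526 155.11899716]
 [360.52588411 272.75041777]]
```

View pics/w1.png

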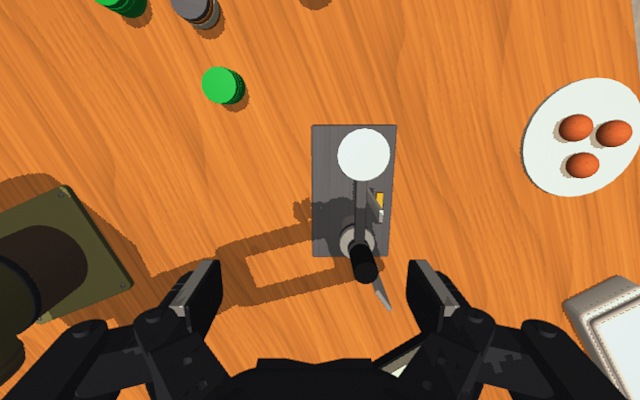

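The wrist view shows the dish at (363,154), the knob top near (366,273), the clip at (379,199), the paddle tip near (388,307) and plate corners around (312,126), (396,125), (389,257), (313,255).

```bash
python3 - <<'E'
from h import *
import pickle
c=pickle.load(open("w1.pkl","rb")); top=pickle.load(open("c0.pkl","rb"))
hsv=cv2.cvtColor(c["image"],cv2.COLOR_RGB2HSV)
m=np.zeros((400,640),np.uint8); m[115:195,320:400]=((hsv[...,1]<40)&(hsv[...,2]>200))[115:195,320:400]
n,l,s,ce=cv2.connectedComponentsWithStats(m);k=1+np.argmax(s[1:,4]);print(s[k],ce[k]);D=onz(c,*ce[k],.118);print("dish",D)
P=[onz(c,u,v,.014) for u,v in[(312,125.5),(396.5,125),(389,257),(313,256)]]
for a,b in((0,1),(1,2),(3,2),(0,3)): e=P[a]-P[b];print(np.linalg.norm(e).round(4),np.degrees(np.arctan2(e[1],e[0])).round(1))
pc=np.mean(P,0);print("plate c",pc)
m=np.zeros((400,640),np.uint8); m[225:290,340:385]=(hsv[...,2]<30)[225:290,340:385]
n,l,s,ce=cv2.connectedComponentsWithStats(m);k=1+np.argmax(s[1:,4]);print("knob",s[k]);
x,y=np.where((l==k).T); print([(r,x[y==r].min(),x[y==r].max()) for r in range(236,286,3) if (y==r).any()])
for N,cc,w in(("w",c,(180,225,365,395)),("s",top["scene"],(180,230,270,310))):
    h=cv2.cvtColor(cc["image"],cv2.COLOR_RGB2HSV);a,b,e,f=w
    q=((h[...,0]>19)&(h[...,0]<32)&(h[...,1]>110)&(h[...,2]>120))[a:b,e:f];yy,xx=np.where(q);print(N,len(yy),xx.mean()+e,yy.mean()+a,xx.min()+e,xx.max()+e,yy.min()+a,yy.max()+a)
E
```

```text
[ 337  128   53   53 2128] [363.23590226 154.15460526]
dish [ 0.55349387 -0.01701261  0.118     ]
0.1268 157.5
0.2189 68.2
0.1296 156.3
0.2163 67.5
plate c [ 0.52402005 -0.09243496  0.014     ]
knob [350 244  28  39 798]
[(245, np.int64(356), np.int64(365)), (248, np.int64(352), np.int64(368)), (251, np.int64(350), np.int64(370)), (254, np.int64(350), np.int64(371)), (257, np.int64(351), np.int64(372)), (260, np.int64(351), np.int64(373)), (263, np.int64(352), np.int64(374)), (266, np.int64(353), np.int64(375)), (269, np.int64(353), np.int64(376)), (272, np.int64(354), np.int64(377)), (275, np.int64(355), np.int64(376)), (278, np.int64(356), np.int64(375)), (281, np.int64(359), np.int64(372))]
w 66 379.7121212121212 198.37878787878788 377 382 193 206
s 14 287.7857142857143 205.92857142857142 285 290 202 209
```

step_arm(
  deltas="0.5 -0.39 0.2 0;0.5 -0.39 0.2 0;0.5 -0.39 0.2 0;0.5 -0.39 0.2 0;0.5 -0.39 0.2 0;0.5 -0.39 0.2 0;0.5 -0.39 0.5 0;0.5 -0.39 0.5 0;0.5 -0.39 0.5 0;0.5 -0.39 0.5 0",
)

```text
t: 2.85
tcp_pos: [0.4244, 0.227, 0.1555]
tcp_rot: [-0.0, 0.835, 0.55, -0.005]
force: [0.3, 0.4, 1.2]
width: 0.0854
grasp_force: 0.0
```

```bash
python3 - <<'E'
from h import *
c=read_camera("wrist"); save(c,"pics/w2.png")
o=ctrl.get_obs();print(o["tcp_pos"],o["t"],proj(c,[.4244,.2304,.058]))
hsv=cv2.cvtColor(c["image"],cv2.COLOR_RGB2HSV)
m=((hsv[...,1]<70)&(hsv[...,2]>45)&(hsv[...,2]<150)).astype(np.uint8)
n,l,s,ce=cv2.connectedComponentsWithStats(m)
for i in range(1,n):
    if s[i,4]>800: print(s[i],ce[i],onz(c,*ce[i],.058))
E
```

```text
[0.42620302 0.2279869  0.15769467] 2.9 [[312.63283577 200.88122425]]
[ 520   71  113  108 9445] [575.3201694  123.33859185] [0.6248622  0.20951073 0.058     ]
[ 453   78   66   85 2344] [475.88011945 116.27175768] [0.55931657 0.24302806 0.058     ]
[ 285  165   58   58 2566] [313.44076383 193.39360873] [0.42742279 0.2358193  0.058     ]
[ 461  332   66   65 1021] [488.6072478  363.84133203] [0.51361796 0.01679267 0.058     ]
```

View pics/w2.png

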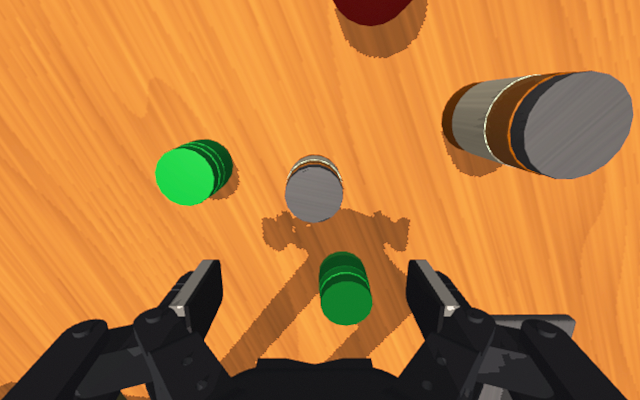

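The jar's lid is centred at (314,194); the green look-alikes at (186,175) and (345,300) are clear of the finger paths.

step_arm(
  deltas="0.016 -0.004 0.1 0;0.016 -0.004 0.2 0;0.016 -0.004 0.25 0;0.016 -0.004 0.25 0;0.016 -0.004 0.25 0;0.016 -0.004 0.25 0",
)

```text
t: 3.5
tcp_pos: [0.4301, 0.237, 0.0613]
tcp_rot: [0.0, 0.835, 0.551, 0.002]
force: [-0.5, 0.3, -0.6]
width: 0.0852
grasp_force: 0.0
```

```bash
python3 - <<'E'
from h import *
c=read_camera("wrist"); save(c,"pics/w3.png")
o=ctrl.get_obs();print(o["tcp_pos"],o["t"],o["tcp_rot"],o["force"])
hsv=cv2.cvtColor(c["image"],cv2.COLOR_RGB2HSV)
m=((hsv[...,1]<70)&(hsv[...,2]>45)&(hsv[...,2]<150)).astype(np.uint8)
n,l,s,ce=cv2.connectedComponentsWithStats(m)
for i in range(1,n):
    if s[i,4]>800 and 200<ce[i][0]<420: print(s[i],ce[i]); P=onz(c,s[i,0]+s[i,2]/2-.5,s[i,1]+s[i,3]/2-.5,.058);print(P,onz(c,*ce[i],.058),todelta([P[0],P[1],.012]))
E
```

```text
[0.42987975 0.23702714 0.06132471] 3.55 [4.16911884e-04 8.34664909e-01 5.50753447e-01 2.22643397e-03] [-0.0357149  -0.03174634  0.38044819]
[ 266  219   88   87 5923] [309.30119872 262.63109911]
[0.42805119 0.23764101 0.058     ] [0.42781502 0.23735156 0.058     ] [-0.00078878 -0.00519478  0.12329412]
```

step_arm(
  deltas="0 -0.005 0.06 0;0 -0.005 0.122 0;0 -0.005 0.122 0;0 -0.005 0.122 0;0 -0.005 0.122 0",
)

```text
t: 4.05
tcp_pos: [0.4272, 0.2378, 0.0119]
tcp_rot: [0.0, 0.835, 0.551, 0.001]
force: [-0.4, -0.5, -0.2]
width: 0.0852
grasp_force: 0.0
```

step_arm(
  deltas="0 0 0 0;0 0 0 0;0 0 0 0;0 0 0 0;0 0 0 0;0 0 0 0;0 0 0 0;0 0 0 0",
  fingers=1,
)

```text
t: 4.85
tcp_pos: [0.4266, 0.2375, 0.0115]
tcp_rot: [0.0, 0.835, 0.551, 0.001]
force: [-0.2, -0.6, 8.0]
width: 0.0469
grasp_force: 60.6
```

step_arm(
  deltas="0 0 -0.05 0;0 0 -0.15 0;0 0 -0.25 0;0 0 -0.35 0;-0.05 0.06 -0.45 0;-0.13 0.15 -0.5 0;-0.2 0.24 -0.5 0;-0.28 0.33 -0.5 0;-0.36 0.42 -0.5 0;-0.41 0.48 -0.5 0",
)

```text
t: 5.85
tcp_pos: [0.5388, 0.0079, 0.2105]
tcp_rot: [0.0, 0.835, 0.55, -0.0]
force: [-0.4, 1.0, -2.0]
width: 0.0467
grasp_force: 62.2
```

step_arm(
  deltas="-0.03 0.04 0 0;-0.05 0.062 0 0;-0.05 0.062 0 0;-0.05 0.062 0 0;-0.05 0.062 0 0",
)

```text
t: 6.35
tcp_pos: [0.5521, -0.0159, 0.2104]
tcp_rot: [-0.001, 0.834, 0.551, -0.0]
force: [-1.0, 0.5, -2.2]
width: 0.0467
grasp_force: 62.2
```

```bash
python3 - <<'E'
from h import *
c=read_camera("wrist"); save(c,"pics/w4.png")
o=ctrl.get_obs();print(o["tcp_pos"],o["t"],o["tcp_rot"],o["force"],o["width"],o["grasp_force"])
p=o["tcp_pos"];q=o["tcp_rot"];r=R.from_quat([q[1],q[2],q[3],q[0]])
print("to target",todelta([.5535,-.017,.13]))
print("dish expected",proj(c,[.5535,-.017,.118]),"lid expected",proj(c,p+r.apply([0,0,-.0465])))
E
```

```text
[ 0.55230362 -0.01591661  0.21049786] 6.4 [-3.60447253e-04  8.34187484e-01  5.51480820e-01 -1.29435345e-04] [ 0.15120916 -0.1710231  -1.36374218] 0.04637645533440197 62.16673135757446
to target [-0.00135688  0.00396266  0.20124152]
dish expected [[315.87851046 208.07969989]] lid expected [[314.05639515 327.13177382]]
```

View pics/w4.png

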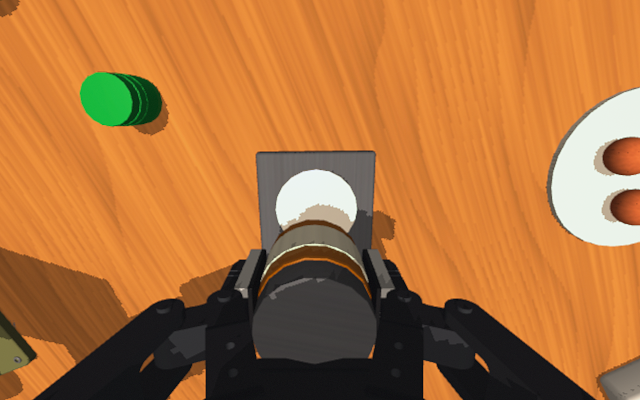

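The dish shows centred at (316,209), matching expectation, with the jar's lid at (315,321) upright in the grip.

step_arm(
  deltas="-0.004 0.004 0.04 0;-0.004 0.004 0.08 0;-0.004 0.004 0.12 0;-0.004 0.004 0.15 0;-0.004 0.004 0.17 0;-0.004 0.004 0.185 0;-0.004 0.004 0.195 0;-0.004 0.004 0.199 0;-0.004 0.004 0.201 0;-0.004 0.004 0.201 0",
)

```text
t: 7.4
tcp_pos: [0.5542, -0.0193, 0.1304]
tcp_rot: [0.0, 0.835, 0.551, 0.0]
force: [0.2, 0.3, -1.2]
width: 0.0466
grasp_force: 62.2
```

step_arm(
  deltas="0 0.0 0.001 0;0 0 0.002 0;0 0 0.002 0;0 0 0.002 0",
)

```text
t: 7.8
tcp_pos: [0.5542, -0.0193, 0.1296]
tcp_rot: [0.0, 0.835, 0.551, 0.0]
force: [-0.4, -0.6, -1.5]
width: 0.0467
grasp_force: 62.2
```

step_arm(
  deltas="0 0.0 0.001 0;0 0 0.002 0;0 0 0.003 0;0 0 0.003 0",
)

```text
t: 8.2
tcp_pos: [0.5541, -0.0193, 0.1295]
tcp_rot: [0.0, 0.835, 0.551, 0.0]
force: [-2.4, 0.2, 9.0]
width: 0.0462
grasp_force: 63.0
```

step_arm(
  deltas="0 0.0 -0.002 0;0 0 -0.002 0",
)

```text
t: 8.4
tcp_pos: [0.5541, -0.0193, 0.1295]
tcp_rot: [0.0, 0.835, 0.551, 0.0]
force: [-1.3, -0.7, 5.5]
width: 0.0466
grasp_force: 62.5
```

step_arm(
  deltas="0 0 0 0;0 0 0 0;0 0 0 0;0 0 0 0;0 0 0 0;0 0 0 0",
  fingers=0,
)

```text
t: 9.0
tcp_pos: [0.5539, -0.0192, 0.1288]
tcp_rot: [-0.0, 0.835, 0.551, -0.0]
force: [-0.6, -1.0, 0.4]
width: 0.0855
grasp_force: 0.0
```

step_arm(
  deltas="0 0 -0.05 0;0 0 -0.12 0;0 0 -0.22 0;0 0 -0.3 0;0 0 -0.3 0;0 0 -0.3 0",
)

```text
t: 9.6
tcp_pos: [0.5542, -0.0193, 0.2497]
tcp_rot: [0.001, 0.835, 0.551, 0.001]
force: [-0.3, -0.6, 0.9]
width: 0.0857
grasp_force: 0.0
```

```bash
python3 - <<'E'
from h import *
import pickle
c=read_camera("wrist"); save(c,"pics/w5.png"); pickle.dump(c,open("w5.pkl","wb"))
o=ctrl.get_obs();print(o["tcp_pos"],o["t"])
print(proj(c,[[.5535,-.017,.118],[.5535,-.017,.176],[.504,-.1375,.173]]))
E
```

```text
[ 0.55332969 -0.01917052  0.24837713] 9.65
[[311.5582202  192.02515906]
 [311.24077668 213.24210873]
 [313.7239972  356.27542372]]
```

View pics/w5.png

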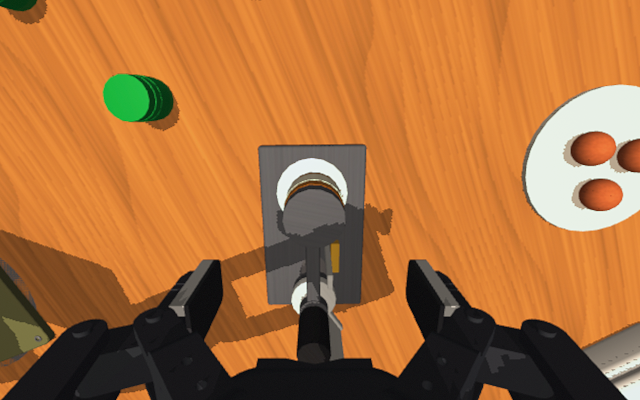

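The jar stands upright on the dish (lid near (314,207)). The clip is at (335,258) and the knob top at (313,350). Next I take a sideways look to get the clip's height.

step_arm(
  deltas="-0.05 0.1 0 0;-0.1 0.2 0 0;-0.15 0.3 0 0;-0.25 0.377 0.05 0;-0.366 0.377 0.15 0;-0.366 0.377 0.27 0;-0.366 0.377 0.27 0;-0.366 0.377 0.27 0;-0.366 0.377 0.27 0;-0.366 0.377 0.27 0",
)

```text
t: 10.65
tcp_pos: [0.637, -0.2125, 0.1435]
tcp_rot: [0.002, 0.834, 0.552, 0.001]
force: [1.0, -0.4, 0.1]
width: 0.0856
grasp_force: 0.0
```

```bash
python3 - <<'E'
from h import *
import pickle
c=read_camera("wrist"); save(c,"pics/w6.png"); pickle.dump(c,open("w6.pkl","wb"))
o=ctrl.get_obs();print(o["tcp_pos"],o["t"])
A=np.array([.504,-.1375]);xs=np.array([.924,-.383]);ys=np.array([.383,.924])
S=lambda x,y,z:[*(A+x*xs+y*ys),z]
print(proj(c,[S(7,70,0) if 0 else S(.007,.07,.108),S(.024,.07,.13),S(.016,.07,.17),S(.008,.0,.173)]))
E
```

```text
[ 0.63700159 -0.21256581  0.1436353 ] 10.7
[[ 36.222204    84.04652602]
 [ 33.49121226  80.77386494]
 [-89.65632306  72.59131824]
 [-50.38869894 263.16451903]]
```

View pics/w6.png

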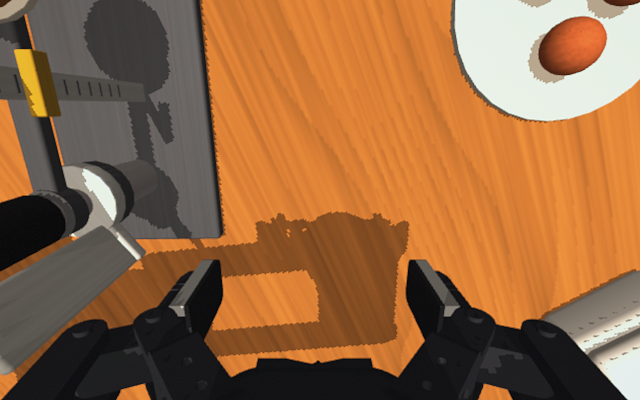

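The clip is at (15–60, 48–117) with its outer face in view; I'll read its edges along a row.

```bash
python3 - <<'E'
from h import *
import pickle
c=pickle.load(open("w6.pkl","rb"))
A=np.array([.504,-.1375]);xs=np.array([.924,-.383]);ys=np.array([.383,.924])
def onx(u,v,x):
    o,d=ray(c,u,v); k=(x-(o[:2]-A)@xs)/(d[:2]@xs); P=o+k*d; return (P[:2]-A)@ys,P[2]
for v in(65,75,85,95,105): 
    print(v,[tuple(int(t) for t in p) for p in c["image"][v,10:66:2]])
for v in(66,83,100):
    print(v,[(u,*np.round(onx(u,v,.024),4)) for u in (20,25,30,35,40,45,50,55,60)])
E
```

```text
65 [(98, 94, 91), (100, 95, 93), (101, 96, 94), (95, 94, 96), (222, 167, 56), (235, 184, 45), (234, 185, 46), (234, 185, 46), (234, 185, 44), (234, 182, 45), (235, 182, 43), (230, 172, 43), (164, 117, 31), (71, 52, 17), (77, 55, 18), (76, 55, 18), (75, 54, 17), (74, 53, 17), (76, 55, 17), (74, 52, 13), (101, 96, 92), (102, 98, 95), (99, 95, 93), (99, 95, 93), (100, 96, 94), (99, 95, 90), (100, 94, 92), (99, 94, 90)]
75 [(77, 74, 68), (74, 72, 67), (40, 39, 39), (64, 62, 57), (75, 73, 68), (194, 139, 52), (236, 184, 45), (235, 185, 48), (235, 185, 47), (235, 185, 44), (234, 182, 44), (235, 181, 44), (235, 178, 42), (188, 133, 35), (82, 59, 17), (76, 55, 18), (77, 55, 19), (75, 55, 19), (73, 53, 17), (76, 55, 17), (76, 54, 15), (77, 71, 61), (78, 75, 71), (79, 75, 70), (78, 74, 69), (78, 75, 70), (78, 75, 69), (77, 73, 68)]
85 [(76, 74, 68), (77, 74, 69), (77, 73, 69), (57, 55, 55), (42, 40, 39), (76, 73, 68), (83, 75, 63), (155, 111, 29), (216, 161, 40), (236, 187, 48), (235, 185, 45), (234, 184, 45), (235, 182, 43), (236, 185, 46), (214, 152, 36), (101, 72, 21), (75, 54, 15), (77, 54
[... 1528 characters left out ...]
.1322)), (35, np.float64(0.0691), np.float64(0.1295)), (40, np.float64(0.0693), np.float64(0.1266)), (45, np.float64(0.0695), np.float64(0.1236)), (50, np.float64(0.0696), np.float64(0.1205)), (55, np.float64(0.0698), np.float64(0.1173)), (60, np.float64(0.07), np.float64(0.114))]
100 [(20, np.float64(0.0615), np.float64(0.1398)), (25, np.float64(0.0616), np.float64(0.1372)), (30, np.float64(0.0616), np.float64(0.1346)), (35, np.float64(0.0616), np.float64(0.1319)), (40, np.float64(0.0617), np.float64(0.1291)), (45, np.float64(0.0617), np.float64(0.1261)), (50, np.float64(0.0617), np.float64(0.1231)), (55, np.float64(0.0618), np.float64(0.1199)), (60, np.float64(0.0618), np.float64(0.1167))]
```

step_arm(
  deltas="0 0 -0.12 0;0 0 -0.24 0;0 0 -0.29 0;0.01 -0.1 -0.29 0;0.02 -0.2 -0.29 0;0.03 -0.3 -0.29 0;0.042 -0.379 -0.29 0;0.042 -0.379 -0.29 0;0.042 -0.379 -0.29 0;0.042 -0.379 -0.29 0",
)

```text
t: 11.7
tcp_pos: [0.5039, -0.1384, 0.2584]
tcp_rot: [0.002, 0.834, 0.551, 0.001]
force: [-0.3, 0.4, -0.0]
width: 0.0854
grasp_force: 0.0
```

```bash
python3 - <<'E'
from h import *
import pickle
c=read_camera("wrist"); save(c,"pics/w7.png"); pickle.dump(c,open("w7.pkl","wb"))
o=ctrl.get_obs();print(o["tcp_pos"],o["t"],o["tcp_rot"])
print("knob exp",proj(c,[[.504,-.1375,.173],[.504,-.1375,.12]]))
print("delta",todelta([.504,-.1375,.130]))
E
```

```text
[ 0.50391791 -0.13858169  0.25790921] 11.75 [0.00121938 0.83447368 0.5510458  0.00084574]
knob exp [[312.74727715 209.25466673]
 [312.64959108 190.9800603 ]]
delta [ 0.00254595 -0.00182201  0.3197692 ]
```

View pics/w7.png

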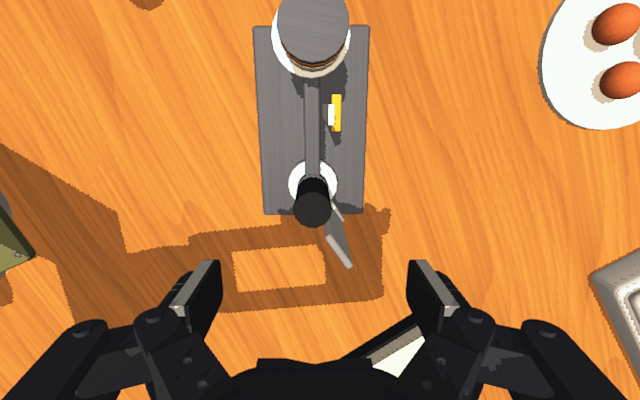

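The knob top at (312,208) lies where expected, and the paddle points to (347,266), well clear of the fingers. Descend and grip.

step_arm(
  deltas="0.002 -0.002 0.08 0;0.002 -0.002 0.16 0;0.002 -0.002 0.22 0;0.002 -0.002 0.27 0;0.002 -0.002 0.3 0;0.002 -0.002 0.318 0;0.002 -0.002 0.318 0;0.002 -0.002 0.318 0",
)

```text
t: 12.55
tcp_pos: [0.5027, -0.1374, 0.1303]
tcp_rot: [0.001, 0.835, 0.551, 0.0]
force: [0.3, 0.0, 0.1]
width: 0.0851
grasp_force: 0.0
```

step_arm(
  deltas="0 0 0 0;0 0 0 0;0 0 0 0;0 0 0 0;0 0 0 0;0 0 0 0;0 0 0 0;0 0 0 0;0 0 0 0;0 0 0 0",
  fingers=1,
)

```text
t: 13.55
tcp_pos: [0.5032, -0.1376, 0.1306]
tcp_rot: [0.001, 0.835, 0.551, 0.001]
force: [1.7, -0.8, 5.7]
width: 0.029
grasp_force: 59.4
```

step_arm(
  deltas="0 0 -0.003 0;0 0 -0.008 0;0 0 -0.014 0;0 0 -0.02 0;0 0 -0.026 0;0 0 -0.032 0;0 0 -0.036 0;0 0 -0.038 0;0 0 -0.038 0;0 0 -0.038 0",
)

```text
t: 14.55
tcp_pos: [0.5031, -0.1376, 0.1442]
tcp_rot: [0.001, 0.835, 0.551, 0.001]
force: [4.9, -3.1, -5.5]
width: 0.029
grasp_force: 59.6
```

```bash
python3 - <<'E'
from h import *
import pickle
c=read_camera("wrist"); pickle.dump(c,open("w8.pkl","wb"));s=read_camera("scene"); pickle.dump(s,open("s8.pkl","wb"))
o=ctrl.get_obs();print(o["tcp_pos"],o["t"],o["force"],o["joint_positions"])
a=c["image"][:260,200:450];b=s["image"][160:250,235:345]
cv2.imwrite("pics/m8.png",np.hstack([cv2.resize(a,(384,400)),cv2.resize(b,(416,400),interpolation=cv2.INTER_CUBIC)])[:,:,::-1])
A=np.array([.504,-.1375]);xs=np.array([.924,-.383]);ys=np.array([.383,.924])
S=lambda x,y,z:[*(A+x*xs+y*ys),z]
print(proj(s,[S(.024,.055,.123),S(.024,.085,.123),S(.007,.05,.123),S(.007,.095,.123)])-[235,160])
E
```

```text
[ 0.5030967  -0.1375623   0.14415606] 14.65 [ 5.83652653 -1.98542056 -6.64810211] [-3.47898028e-01  3.17278081e-01  1.73929845e+00 -1.26123199e-05
  1.08302205e+00  5.60768346e-02]
[[49.15313334 43.74782377]
 [53.31039344 50.6342054 ]
 [54.17706567 40.9808519 ]
 [60.53737016 51.25451555]]
```

View pics/m8.png

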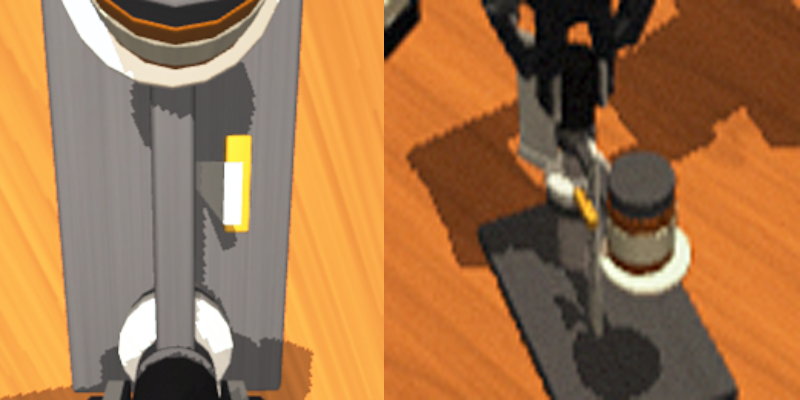

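Jar still stands upright and the arm is near the clip's height; raise 1.5 mm, then turn clockwise.

step_arm(
  deltas="0 0.002 -0.004 0;0 0.002 -0.004 0;0 0.002 -0.004 0;0 0.002 -0.004 0",
)

```text
t: 15.05
tcp_pos: [0.5031, -0.1376, 0.1458]
tcp_rot: [0.0, 0.835, 0.551, 0.0]
force: [5.0, -1.4, -6.6]
width: 0.0287
grasp_force: 59.7
```

step_arm(
  deltas="0 0 0 0.025;0 0 0 0.05;0 0 0 0.075;0 0 0 0.1;0 0 0 0.125;0 0 0 0.15;0 0 0 0.175;0 0 0 0.2;0 0 0 0.225;0 0 0 0.25",
)

```text
t: 16.05
tcp_pos: [0.5039, -0.1383, 0.1459]
tcp_rot: [0.001, 0.982, 0.188, 0.001]
force: [7.0, -2.5, -8.4]
width: 0.0287
grasp_force: 60.9
```

```bash
python3 -c "
from h import *
o=ctrl.get_obs();print({k:np.round(o[k],3) for k in('t','tcp_pos','tcp_rot','force','torque','width','grasp_force')})"
```

```text
{'t': np.float64(16.05), 'tcp_pos': array([ 0.504, -0.138,  0.146]), 'tcp_rot': array([0.001, 0.982, 0.188, 0.001]), 'force': array([ 6.993, -2.509, -8.385]), 'torque': array([-0.557, -0.965,  0.143]), 'width': np.float64(0.029), 'grasp_force': np.float64(60.892)}
```

step_arm(
  deltas="0 0 0 0.02;0 0 0 0.04;0 0 0 0.06;0 0 0 0.08;0 0 0 0.1;0 0 0 0.12;0 0 0 0.13;0 0 0 0.13",
)

```text
t: 16.85
tcp_pos: [0.5045, -0.1391, 0.146]
tcp_rot: [0.002, 1.0, -0.013, 0.002]
force: [7.4, -6.8, -8.6]
width: 0.029
grasp_force: 70.9
```

```bash
python3 - <<'E'
from h import *
o=ctrl.get_obs();print({k:np.round(o[k],3) for k in('t','tcp_pos','tcp_rot','force','torque','width','grasp_force')})
c=read_camera("wrist");t=read_camera("top");s=read_camera("scene")
a=c["image"];b=s["image"][150:260,225:345];d=t["image"][145:225,290:390]
cv2.imwrite("pics/m9.png",np.vstack([np.hstack([cv2.resize(a,(400,300)),cv2.resize(b,(400,300),interpolation=cv2.INTER_CUBIC)]),np.hstack([cv2.resize(d,(400,300),interpolation=cv2.INTER_CUBIC),cv2.resize(a[200:400,220:420],(400,300))])])[:,:,::-1])
E
```

```text
{'t': np.float64(16.85), 'tcp_pos': array([ 0.505, -0.139,  0.146]), 'tcp_rot': array([ 0.002,  1.   , -0.013,  0.002]), 'force': array([ 7.381, -6.785, -8.649]), 'torque': array([-0.49 , -1.028,  0.776]), 'width': np.float64(0.029), 'grasp_force': np.float64(70.871)}
```

View pics/m9.png

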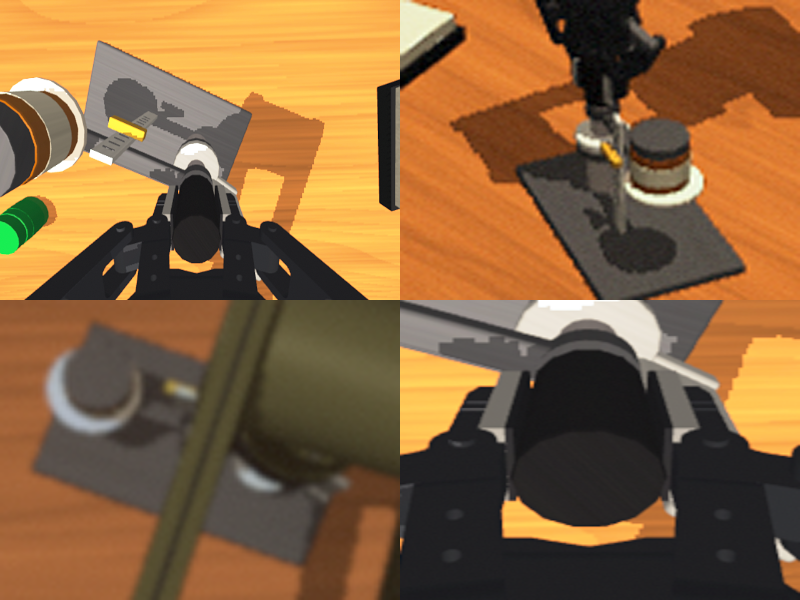

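The jar is upright on the dish, the clip and arm are level, and the torque has risen to 0.78 N m. A small further turn will confirm the end stop.

step_arm(
  deltas="0 0 0 0.005;0 0 0 0.01;0 0 0 0.01",
)

```text
t: 17.3
tcp_pos: [0.5048, -0.1393, 0.146]
tcp_rot: [0.002, 1.0, -0.028, 0.002]
force: [8.5, -6.7, -9.8]
width: 0.0285
grasp_force: 73.4
```

```bash
python3 - <<'E'
from h import *
o=ctrl.get_obs();print({k:np.round(o[k],4) for k in('t','tcp_pos','tcp_rot','force','torque','width','grasp_force')})
c=read_camera("wrist")
# paddle radial line at expected closed angle: stand angle -101 deg, top edge z .185 and ring
A=np.array([.504,-.1375]);w=np.radians(-22.5-101)
im=c["image"][:,:,::-1].copy()
for a,col in((-101,(0,0,255)),(-90,(0,255,0))):
  w=np.radians(-22.5+a);pts=[[*(A+r*np.array([np.cos(w),np.sin(w)])),z] for r,z in((.019,.185),(.052,.185),(.052,.1),(.019,.1))]
  p=proj(c,pts);print(a,p.round(0).tolist());cv2.polylines(im,[p.round().astype(int)],True,col,1)
cv2.imwrite("pics/m10.png",cv2.resize(im[190:400,220:500],(800,600)))
E
```

```text
{'t': np.float64(17.3), 'tcp_pos': array([ 0.5048, -0.1393,  0.146 ]), 'tcp_rot': array([ 0.0017,  0.9996, -0.028 ,  0.0018]), 'force': array([ 8.4682, -6.7095, -9.7568]), 'torque': array([-0.6034, -1.1246,  0.8769]), 'width': np.float64(0.0285), 'grasp_force': np.float64(73.3826)}
-101 [[353.0, 335.0], [422.0, 369.0], [380.0, 268.0], [337.0, 245.0]]
-90 [[358.0, 328.0], [434.0, 351.0], [387.0, 255.0], [340.0, 240.0]]
```

View pics/m10.png

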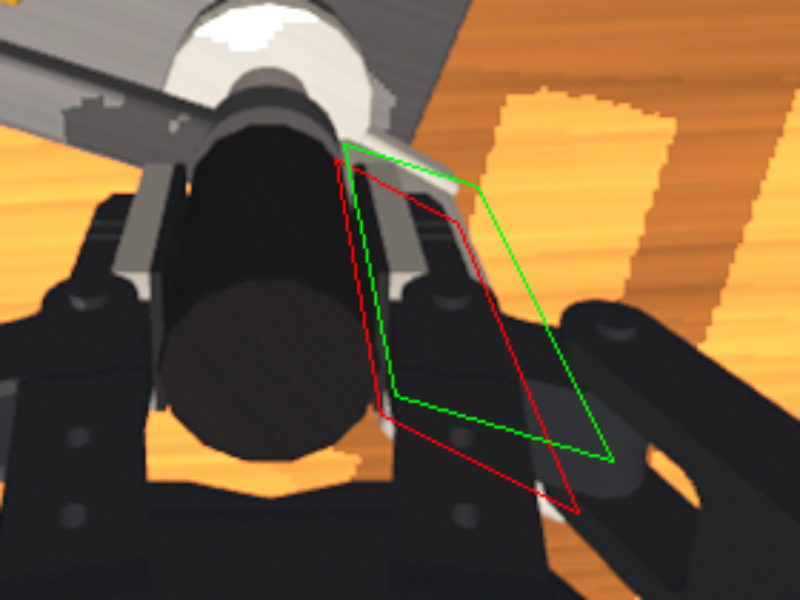

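The paddle's visible edge and its bright outer corner (550,505) lie on the outline for −101°, and the torque is well above the lever's friction, so the lever is closed. Handing in.

```bash
python3 -c "
from h import *
print(finish_job())"
```

```text
the job is handed in; nothing more can be done
None
```

I handed the job in at about 17 s of 54 s. At that point the jar stood upright on the dish, the knob was still gripped with the arm at the marker clip's height, and the lever was closed; the interface gave no verdict.

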